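Check a praline mould over the light panel

ROBOT

A 6-joint arm with a two-finger parallel gripper is mounted at the origin on the work surface. World frame = base frame: x ahead of the robot, y to its left, z up, the work surface at z = 0. Lengths are in m, angles in rad, forces in N, time in s.
With the tool pointing down it reaches from about 0.325 to 0.85 m from the base axis. Payload 15.5 kg.
Tool frame: the origin (TCP) lies on the mounting face of the last link; the fingertips stand 191 mm ahead of it and the grasp point (between the pads) lies 172 mm ahead of it (arm.hold_point_z is the distance from the TCP to the grasp point, in m); z points along the fingers, y is the line along which they close (so a half turn about z gives the same grasp; the last joint's range is limited). The gripper opens to 91 mm and grips with 3 to 60 N. Pads are 32 mm wide; open, the fingers measure 118 mm over their backs; the gripper's body (76 mm by 178 mm) begins 60 mm behind the grasp point.
Start: joints at [-1.435, 0.494, 1.345, -0, 1.302, -0.096], TCP at [0.143, -0.608, 0.405] pointing down, gripper open.
Joint ranges: [-2.91, 2.91], [-0.82, 2.16], [0.22, 2.67], [-1.22, 4.37], [0.12, 2.79], [-3.08, 3.08]. Speed limits (rad/s): [1.89, 1.89, 2.57, 3.01, 3.01, 3.01].

INTERFACE

Orientations are given as a 3x3 rotation matrix whose columns are the frame's x, y, z axes.
In Python, from cell import arm gives the robot as it stands. Calls block until the motion is done:
- arm.reach(position, orientation): joint-space move of the TCP to a pose.
- arm.line_to(position, vel=0.15, attitude=None, contact_N=None): straight line of the TCP; attitude=None keeps the orientation; vel is the mean speed in m/s. With contact_N (N) it stops when the force on the tool has changed by that much, and returns True; else False.
- arm.move_joints(angles): joint-space move.
- arm.command_gripper(opening): finger opening in m; the grip force is fixed at half the most; returns when the fingers have stopped.
- arm.sleep(seconds).
- arm.inverse_kinematics(position, orientation): joint angles nearest the present ones, or None.
- arm.sense(): the state.
- arm.snapshot(name): name is "scene" or "top"; returns a dict with "frame" (400x640x3 uint8, red, green, blue), "fx", "fy", "cx", "cy" (pixels), "distortion" ([k1, k2, p1, p2, k3] as OpenCV has them; the pictures are not rectified), "camera_from_world" (4x4, takes a point from world to camera coordinates). Camera axes: x right, y up, looking along -z (the intrinsics and any distortion apply to the point x, -y, -z); pixel columns grow to the right and rows downward; lengths in m; the calibration is good to about 2 mm. A picture is of the moment at which its call begins. There is no depth.
A pose or a line that the arm cannot do raises arm.IKError and nothing moves.
- arm.job_done(): hands the job in; it is judged then, once.
Trained networks look in the newest picture that a camera, given by its name, has taken for a name from the list of things; names that differ only in an ending like _2 or _b are one class to them, and where a whole thing is asked for, a point or a joint stands for the part that bears it (a point fixed in the world has none). Each returns a list of dicts, best first, with "score" (0 to 1); they miss things now and then, are a little off and sometimes report something else, mostly with a low value. They report only what shows in the picture. A call takes as long as a camera call. They do not tell look-alikes from the thing itself.
- arm.trace(camera, target): "region" (400x640 bool, what is visible of it) and "xy" ([column, row] in pixels, amid what is visible of it).
- arm.landmark_of(camera, target): "xy" ([column, row] in pixels: a listed point, or the origin of a listed thing).
The state is a dict: "time": time; "joint_pos": joint angles; "qd": joint speeds; "effort": joint torques, N m; "position": TCP position; "tool_rot": TCP orientation; "force": force on the tool from outside, world axes, zero at the start; "wrist_torque": the same for the moment, N m; "gripper_width": finger opening in m; "finger_force": force on a finger pad.
Only numpy, scipy, OpenCV 4.12 (cv2) and the standard library are available. Lean on these libraries where they do the work, as an engineer would, in place of code of your own. Each camera call takes 0.05 s, during which the arm holds its last target. There are 200 camera calls.

TASK

Check the red chocolate mould for scratches: pick it up, and hold it a hand's width above the middle of the white light panel, tilted to about 45 degrees from level (in any direction), for a second. Then bring it level again and set it down gently, upright, on the middle of the panel and let go; leave the blue and yellow moulds where they are.

Things in the scene. Friction and masses are not known exactly. Their poses are not given: they have to be found in the camera images.
- red_mould: Red rigid plastic mould, empty, loose, 0.15 to 0.31 kg: 150 mm long (x), 54 wide (y), 40 high, three open pockets in a row, walls 5 mm; the end 12 mm of its length is a thin flange at the top. Flat long sides, can be gripped from above across the width. Origin: centre of the underside, z up out of the pockets. To be checked; stands upright, length within 25 degrees of world x.
- blue_mould: Blue rigid plastic mould, empty, loose, 0.15 to 0.31 kg: 150 mm long (x), 54 wide (y), 40 high, three open pockets in a row, walls 5 mm; the end 12 mm of its length is a thin flange at the top. Flat long sides, can be gripped from above across the width. Origin: centre of the underside, z up out of the pockets. Same size as the red one; a bystander that must stay where it is.
- yellow_mould: Yellow rigid plastic mould, empty, loose, 0.15 to 0.31 kg: 150 mm long (x), 54 wide (y), 40 high, three open pockets in a row, walls 5 mm; the end 12 mm of its length is a thin flange at the top. Flat long sides, can be gripped from above across the width. Origin: centre of the underside, z up out of the pockets. Same size as the red one; a bystander that must stay where it is.
- light_panel: Flat square light panel, 210 x 210 mm, white with a narrow black border, fixed to the table. Origin at the centre of its underside, on the table; its flat top is 10 mm above the origin. z up.
Not all that is in view belongs to the job. Several things look just like the red_mould: the one meant starts farthest to the robot's left.

How it is judged:
By the outcome, as a careful person would: the job done as asked, in the order asked, and still so for the second after the job is handed in, with the robot touching nothing.
It also fails if it takes over 48 s, if anything falls off the work surface, if the arm or the gripper's body presses on something with over 40 N, if the wrist force passes 120 N, or if a joint passes its speed limit or range.

## Working session

There is one attempt and no reset: what is moved stays moved. The work goes in short steps, each a Python script; the robot and the scene stay as the last script left them, time stands still between calls to the robot, and variables do not carry over. Pictures are saved under pics/ and viewed, at most 10 in all, crops included, and the job is handed in when it is done.

```bash
mkdir -p pics; ls
cat > h.py <<'E'
import numpy as np, cv2
from cell import arm
def ray_plane(s,px,z):
    K=np.array([[s["fx"],0,s["cx"]],[0,s["fy"],s["cy"]],[0,0,1]],float)
    p=cv2.undistortPoints(np.array(px,float).reshape(-1,1,2),K,np.array(s["distortion"],float)).reshape(-1,2)
    T=np.array(s["camera_from_world"]);R=T[:3,:3];c=-R.T@T[:3,3]
    d=np.c_[p[:,0],-p[:,1],-np.ones(len(p))]@R
    return c+d*((z-c[2])/d[:,2])[:,None]
def save(n,f): cv2.imwrite("pics/"+n,f[:,:,::-1])
E
python3 - <<'E'
from h import *
for c in("scene","top"):
    s=arm.snapshot(c);save(c+".png",s["frame"])
    for t in("red_mould","blue_mould","yellow_mould","light_panel"):
        for d in arm.trace(c,t):
            print(c,t,round(d["score"],2),np.round(d["xy"]),d["region"].sum(),np.round(ray_plane(s,d["xy"],.03),3))
E
python3 -c "
import cv2,numpy as np
cv2.imwrite('pics/both.png',np.vstack([cv2.resize(cv2.imread('pics/'+c+'.png'),(480,300)) for c in('scene','top')]))"
```

```text
pics
scene red_mould 0.87 [210. 290.] 1594 [[ 0.667 -0.385  0.03 ]]
scene red_mould 0.8 [189. 169.] 1032 [[ 0.26  -0.424  0.03 ]]
scene red_mould 0.79 [234. 224.] 1018 [[ 0.489 -0.309  0.03 ]]
scene blue_mould 0.73 [282. 217.] 1005 [[ 0.493 -0.18   0.03 ]]
scene yellow_mould 0.78 [348. 209.] 1085 [[0.506 0.    0.03 ]]
scene light_panel 0.61 [434. 208.] 4685 [[0.554 0.235 0.03 ]]
top red_mould 0.94 [418. 186.] 1485 [[ 0.482 -0.311  0.03 ]]
top red_mould 0.86 [441. 112.] 1443 [[ 0.666 -0.378  0.03 ]]
top red_mould 0.56 [462. 275.] 1507 [[ 0.262 -0.413  0.03 ]]
top blue_mould 0.63 [359. 185.] 1493 [[ 0.486 -0.166  0.03 ]]
top yellow_mould 0.7 [289. 174.] 1401 [[0.518 0.003 0.03 ]]
top yellow_mould 0.26 [194. 174.] 6654 [[0.523 0.239 0.03 ]]
top light_panel 0.56 [193. 174.] 6662 [[0.522 0.239 0.03 ]]
```

View pics/top.png

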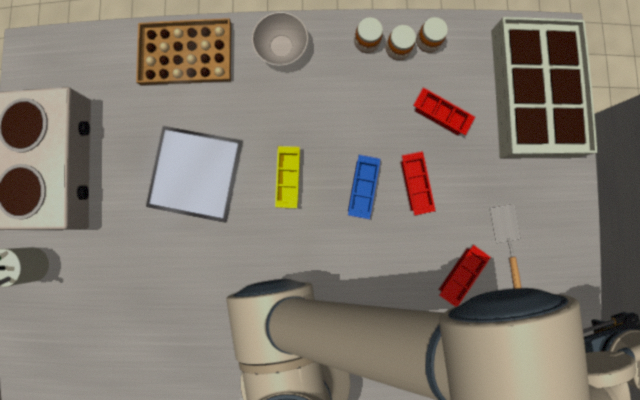

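View pics/scene.png

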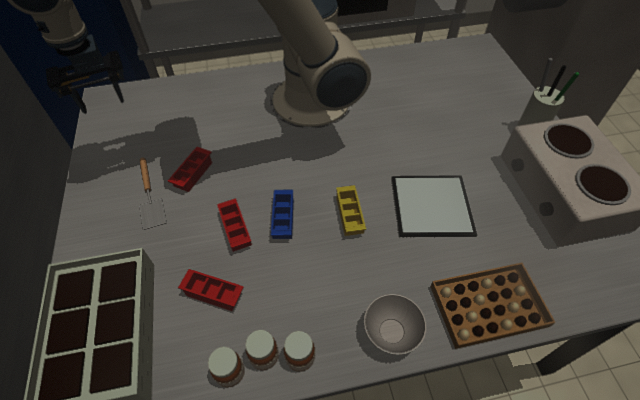

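The top image shows three red moulds at (418,184), (444,112) and (465,275). The first has the largest y (-0.31, against -0.38 and -0.41), so it is farthest left, and its length is near world x. I'll fit its pose and the panel's in both views, and confirm it with a crop.

```bash
cat >> h.py <<'E'
from scipy.optimize import minimize
def proj(s,P):
    K=np.array([[s["fx"],0,s["cx"]],[0,s["fy"],s["cy"]],[0,0,1]],float)
    T=np.array(s["camera_from_world"]);q=P@T[:3,:3].T+T[:3,3]
    return cv2.projectPoints(q*[1,-1,-1],np.zeros(3),np.zeros(3),K,np.array(s["distortion"],float))[0].reshape(-1,2)
def rect(l,w,z): return [[a*l/2,b*w/2,z] for a in(-1,1) for b in(-1,1)]
MOULD=np.array(rect(.15,.054,.04)+rect(.126,.054,0)+rect(.15,.054,.037)); PANEL=np.array(rect(.21,.21,.01)+rect(.21,.21,0))
def outline(s,M,p,z0=0):
    c,n=np.cos(p[2]),np.sin(p[2])
    return cv2.convexHull(proj(s,M@np.array([[c,n,0],[-n,c,0],[0,0,1]])+[p[0],p[1],z0]).astype(np.float32))
def fit(views,M,p0,z0=0):
    """views: list of (snapshot, mask); maximise silhouette overlap"""
    def cost(p):
        t=0
        for s,m in views:
            im=np.zeros(m.shape,np.uint8);cv2.fillPoly(im,[np.round(outline(s,M,p,z0)*16).astype(np.int32)],255,cv2.LINE_AA,4)
            im=im/255.;t-=np.minimum(im,m).sum()/np.maximum(im,m).sum()
        return t/len(views)
    best=min((minimize(cost,[p0[0],p0[1],y],method="Nelder-Mead",options=dict(initial_simplex=np.array([p0[0],p0[1],y])+np.array([[0,0,0],[.015,0,0],[0,.015,0],[0,0,.15]]),xatol=1e-4,fatol=1e-5)) for y in p0[2:]),key=lambda r:r.fun)
    return best.x,-best.fun
E
python3 - <<'E'
from h import *
V={}
for c in("scene","top"):
    s=arm.snapshot(c)
    for t,g in(("red_mould",(.485,-.311)),("light_panel",(.53,.239)),("blue_mould",(.489,-.17)),("yellow_mould",(.512,.002))):
        ds=[d for d in arm.trace(c,t) if np.linalg.norm(ray_plane(s,d["xy"],.03)[0,:2]-g)<.06]
        if ds: V.setdefault(t,[]).append((s,ds[0]["region"].astype(float)))
        else: print("miss",c,t)
for t,v in V.items():
    M=PANEL if "panel" in t else MOULD
    g=ray_plane(v[-1][0],np.argwhere(v[-1][1]).mean(0)[::-1],.02)[0]
    for vv in(v,v[:1],v[1:]):
        p,q=fit(vv,M,[*g[:2],-.3,0,.3]); print(t,len(vv),np.round(p,4),round(q,3))
        if vv is v: V[t]=p
s=arm.snapshot("top");f=cv2.resize(s["frame"],None,fx=4,fy=4)
for t in("red_mould",): cv2.polylines(f,[np.round(outline(s,MOULD,V[t])*4+1.5).astype(int)],True,(0,255,0),1)
save("crop.png",f[400:980,1300:2060])
E
```

```text
red_mould 2 [ 0.4884 -0.3109  0.1654] 0.901
red_mould 1 [ 0.4846 -0.3123  0.1938] 0.891
red_mould 1 [ 0.4884 -0.3108  0.1536] 0.934
light_panel 2 [ 0.5271  0.243  -0.2059] 0.955
light_panel 1 [ 0.5241  0.2423 -0.2031] 0.963
light_panel 1 [ 0.528   0.2455 -0.2118] 0.96
blue_mould 2 [ 0.4814 -0.1777 -0.1978] 0.925
blue_mould 1 [ 0.4798 -0.1782 -0.1813] 0.926
blue_mould 1 [ 0.4835 -0.1773 -0.2174] 0.929
yellow_mould 2 [ 0.5099  0.0077 -0.071 ] 0.891
yellow_mould 1 [ 0.5062  0.0066 -0.0878] 0.913
yellow_mould 1 [ 0.5121  0.0078 -0.0588] 0.909
```

View pics/crop.png

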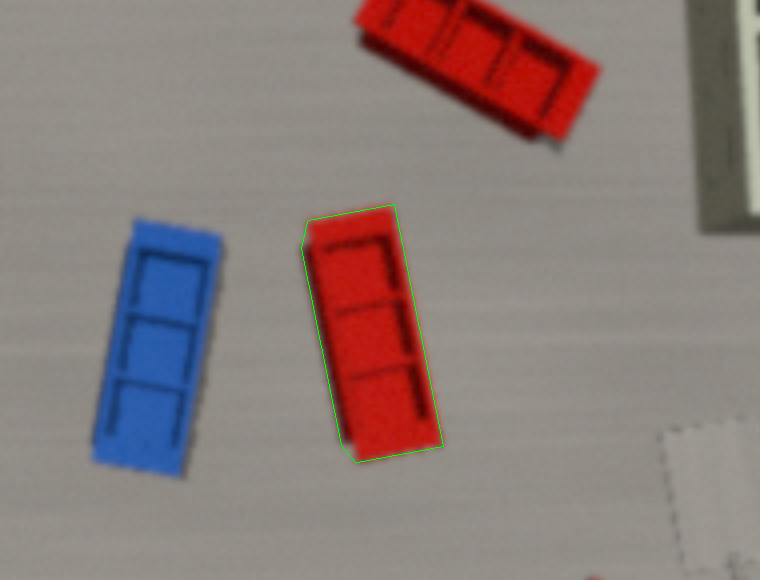

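The crop shows the red mould at (418,184) in the top view with the fit on its outline, clear of the blue one. Next I'll check IK for the whole route.

```bash
cat >> h.py <<'E'
from scipy.spatial.transform import Rotation as Ro
RED=np.array([.4885,-.311]);RY=.167;PAN=np.array([.527,.2435]);PY=-.206
H=arm.hold_point_z; G=.025
def down(yaw,sgn):
    y=sgn*np.array([-np.sin(yaw),np.cos(yaw),0]);z=np.array([0,0,-1.]);return np.c_[np.cross(y,z),y,z]
def tcp(xy,z,R): return np.array([*xy,z])-R[:,2]*H     # grasp point -> TCP
def tilted(yaw,sgn,a):
    return Ro.from_rotvec(a*np.array([np.cos(yaw),np.sin(yaw),0])).as_matrix()@down(yaw,sgn)
def tcp_tilt(R):  # mould origin at z .11, its point at height .012 over the panel middle
    up=-R[:,2]; o=np.array([*PAN,.11])-np.r_[(up*.012)[:2],0]; return o+up*(G+H)
E
python3 - <<'E'
from h import *
for sg in(1,-1):
    print(sg)
    for n,p,R in[("above",tcp(RED,.15,down(RY,sg)),down(RY,sg)),("grasp",tcp(RED,G,down(RY,sg)),down(RY,sg)),
      ("over",tcp(PAN,.16,down(PY,sg)),down(PY,sg)),("place",tcp(PAN,G+.01,down(PY,sg)),down(PY,sg))]+[(f"tilt{a}",tcp_tilt(tilted(PY,sg,a)),tilted(PY,sg,a)) for a in(np.pi/4,-np.pi/4)]:
        q=arm.inverse_kinematics(p,R);print(n,np.round(p,3),None if q is None else np.round(q,2))
E
```

```text
1
above [ 0.488 -0.311  0.322] [-0.67  0.52  1.56 -0.    1.06 -2.41]
grasp [ 0.488 -0.311  0.197] [-0.67  0.7   1.65 -0.    0.79 -2.41]
over [0.527 0.244 0.332] [ 0.33  0.51  1.54 -0.    1.09 -1.03]
place [0.527 0.244 0.207] [ 0.33  0.69  1.64 -0.    0.82 -1.03]
tilt0.7853981633974483 [0.5   0.115 0.249] [-0.12  0.61  1.9   1.09  0.92 -2.32]
tilt-0.7853981633974483 [0.554 0.372 0.249] [ 0.62  0.87  1.15 -0.51  1.72 -0.66]
-1
above [ 0.488 -0.311  0.322] [-0.67  0.52  1.56 -0.    1.06  0.73]
grasp [ 0.488 -0.311  0.197] [-0.67  0.7   1.65 -0.    0.79  0.73]
over [0.527 0.244 0.332] [ 0.33  0.51  1.54 -0.    1.09  2.11]
place [0.527 0.244 0.207] [ 0.33  0.69  1.64 -0.    0.82  2.11]
tilt0.7853981633974483 [0.5   0.115 0.249] [-0.12  0.61  1.9   1.09  0.92  0.83]
tilt-0.7853981633974483 [0.554 0.372 0.249] [ 0.62  0.87  1.15 -0.51  1.72  2.48]
```

Run:
```python
from h import *
R=down(RY,-1)
arm.reach(tcp(RED,.15,R),R)
print("contact",arm.line_to(tcp(RED,G,R),vel=.12,contact_N=8))
arm.command_gripper(.03)
s=arm.sense();print(s["time"],s["gripper_width"],s["finger_force"],s["force"],s["position"])
if .045<s["gripper_width"]<.062:
    arm.line_to(tcp(RED,.16,R),vel=.15)
    s=arm.sense();print(s["time"],s["gripper_width"],s["finger_force"],s["force"],s["wrist_torque"])
a=arm.snapshot("top")["frame"][100:320,250:520];b=arm.snapshot("scene")["frame"][130:350,150:420]
save("lift.png",cv2.resize(np.hstack([a,b]),None,fx=1.45,fy=1.45))
```

```text
contact False
4.5917 0.053925588554967 29.94681626558304 [-0.46247975  0.45044658  1.58330423] [ 0.48850534 -0.31096543  0.19706863]
5.6417 0.05415407723347914 29.94763880968094 [-0.36559175 -1.20328994 -3.35580506] [ 0.01608013  0.04321775 -0.05502292]
```

View pics/lift.png

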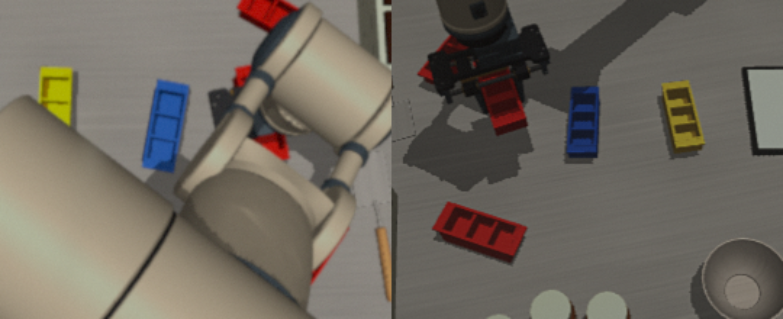

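Held: the gripper width is 54 mm, and the mould hangs in the gripper (crop at ~(500,105)) with blue and yellow undisturbed. Next is the move over the panel and the tilt.

Run:
```python
from h import *
R=down(PY,-1)
arm.reach(tcp(PAN,.16,R),R)
s=arm.sense();print(s["time"],s["gripper_width"],s["force"])
T=tilted(PY,-1,np.pi/4)
arm.line_to(tcp_tilt(T),vel=.06,attitude=T)
arm.sleep(.7)
b=arm.snapshot("scene");a=arm.snapshot("top");arm.sleep(.8)
s=arm.sense();print(s["time"],s["gripper_width"],s["finger_force"],s["position"],tcp_tilt(T),np.abs(s["tool_rot"]-T).max())
save("tilt.png",cv2.resize(np.hstack([a["frame"][80:290,100:350],b["frame"][100:310,310:560]]),None,fx=1.58,fy=1.58))
```

```text
7.7417 0.05399126059320189 [ 0.10377824  0.05589071 -3.28182707]
12.075 0.05378517422250292 29.947844445705414 [0.50024271 0.11545768 0.2493015 ] [0.50024235 0.11545107 0.24930004] 2.890881042194593e-05
```

View pics/tilt.png

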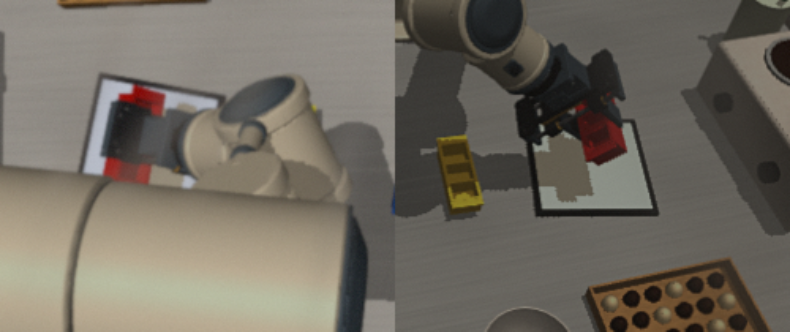

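The mould is tilted 45° over the panel (top crop around (135,135), scene crop around (600,130)) and held for more than a second. Now I level it and set it down.

Run:
```python
from h import *
R=down(PY,-1)
arm.line_to(tcp(PAN,.15,R),vel=.06,attitude=R)
arm.line_to(tcp(PAN,.045,R),vel=.1)
c=arm.line_to(tcp(PAN,G+.008,R),vel=.015,contact_N=4)
s=arm.sense();print(c,s["time"],s["position"][2]-H,s["force"],s["wrist_torque"])
arm.command_gripper(.085);arm.sleep(.2)
arm.line_to(tcp(PAN,.16,R),vel=.12)
q=np.array(arm.sense()["joint_pos"]);q[0]=-.6;arm.move_joints(q)
V=[]
for n in("scene","top"):
    v=arm.snapshot(n)
    d=[d for d in arm.trace(n,"red_mould") if np.linalg.norm(ray_plane(v,d["xy"],.03)[0,:2]-PAN)<.1]
    if d:
        V.append((v,d[0]["region"].astype(float)));print(n,fit(V[-1:],MOULD,[*PAN,PY],.01))
    V2=v
    if n=="scene":b=v
print(arm.sense()["time"])
save("done.png",cv2.resize(np.hstack([v["frame"][80:290,100:350],b["frame"][100:310,310:560]]),None,fx=1.58,fy=1.58))
```

```text
True 16.5583 0.034953063922610716 [-0.47609352 -0.11204427  6.25758489] [0.04577708 0.02351088 0.11334618]
top (array([ 0.52894485,  0.24370487, -0.20450005]), np.float64(0.8875756293282202))
20.6833
```

View pics/done.png

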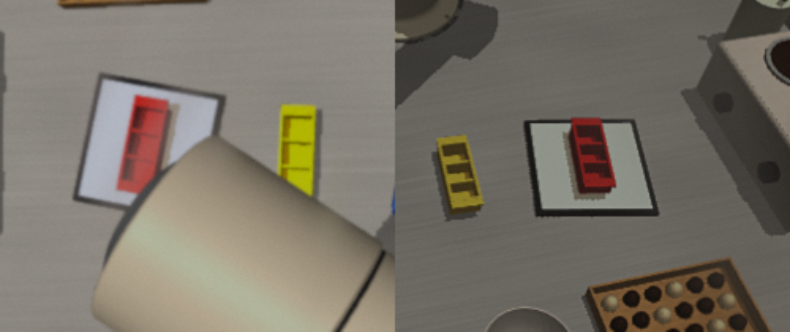

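The mould stands upright on the middle of the panel (top crop (143,145), scene crop (592,155)). The fit is within 2 mm of the panel centre, the arm is clear and yellow hasn't moved.

```bash
python3 -c "
from cell import arm
print(arm.job_done())"
```

```text
the job is handed in; nothing more can be done
None
```

The red mould was held at 45° about 10 cm above the panel for over a second, then set down upright on the middle of the panel (within about 2 mm) and released; blue and yellow weren't touched, and I handed the job in at about 21 s.

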